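# Count tablets through the gate of a counting tray

## Task

Count the three round white tablets off the counting tray: with the fingertips push them across the deck, one after another, through the narrow gate, so that each drops into the well behind it before the next one follows. Only push them, never pick them up, and leave the two vials on the tray and the cup and carton beside it where they stand. Finish with all three tablets lying still in the well and the hand clear.

Things in the scene. Friction and masses are not known exactly. Their poses are not given: they have to be found in the camera images.
- tray: grey counting tray with aluminium fences, fixed, 284 x 240 mm. Origin on the worktop under the middle of the ledge where the deck meets the well; x axis across the deck through the gate into the well, y left of that, z up. Flat deck 50 mm above the worktop, x -205 to 0, y -115 to 115 mm; near rim (x -205) 6 mm high, side rims 8 mm. Corners beside the well, as high, carry the vials
- gate (a point): middle of the gate on the deck, at tray x -4 mm, y 0, z 50 mm: a 35 mm wide gap between two upright steel posts, 8 mm in diameter, 16 mm high, at tray y +-21.5 mm. From the posts two straight fences, 5 mm thick and 13 mm high, spread like a funnel back to the side rims at tray x -66, y +-116 mm
- well (a point): middle of the well's black floor, at tray x 32, y 0, z 4 mm. Right behind the gate the deck ends at x 0 in a sheer drop into the well, an open pocket x 0 to 64, y -32 to 32 mm, 46 mm deep, that also reaches 32 mm back under the 4 mm thick deck edge. A tablet falls in by itself once its centre is past x 0
- tablet_1: round white tablet with a scored top, 25 mm in diameter and 9 mm thick, lying flat on the tray's deck; origin at the centre of its underside, z up. About 12 g. It slides, and it stops where it is left
- tablet_2: a second, identical tablet
- tablet_3: a third, identical tablet
- vial_a: small brown vial with a white cap, 23 mm in diameter, 36 mm tall, upright on the tray's flat corner left of the well; origin at the centre of its underside
- vial_b: small clear vial with a cap, 27 mm in diameter, 48 mm tall, upright on the tray's flat corner right of the well; origin at the centre of its underside
- cup: clear medicine cup, 36 mm in diameter, 35 mm tall, on the worktop left of the tray; origin at the centre of its underside
- stray_carton: medicine carton, 48 x 90 x 58 mm, on the worktop right of the tray; origin at the centre of its underside

How it is judged:
On the way, in this order (a step that is already met when the one before it is completed fails the run):
1. a first tablet, alone, has gone through the gate and lies in the well (((z of tablet_1 in the frame of tray between 0 and 0.045 m and x of tablet_1 in the frame of tray between -0.034 and 0.066 m and y of tablet_1 in the frame of tray between -0.034 and 0.034 m) or (z of tablet_2 in the frame of tray between 0 and 0.045 m and x of tablet_2 in the frame of tray between -0.034 and 0.066 m and y of tablet_2 in the frame of tray between -0.034 and 0.034 m) or (z of tablet_3 in the frame of tray between 0 and 0.045 m and x of tablet_3 in the frame of tray between -0.034 and 0.066 m and y of tablet_3 in the frame of tray between -0.034 and 0.034 m))), for 0.2 s.
2. then a second tablet lies in the well ((((z of tablet_1 in the frame of tray between 0 and 0.045 m and x of tablet_1 in the frame of tray between -0.034 and 0.066 m and y of tablet_1 in the frame of tray between -0.034 and 0.034 m) and (z of tablet_2 in the frame of tray between 0 and 0.045 m and x of tablet_2 in the frame of tray between -0.034 and 0.066 m and y of tablet_2 in the frame of tray between -0.034 and 0.034 m)) or ((z of tablet_1 in the frame of tray between 0 and 0.045 m and x of tablet_1 in the frame of tray between -0.034 and 0.066 m and y of tablet_1 in the frame of tray between -0.034 and 0.034 m) and (z of tablet_3 in the frame of tray between 0 and 0.045 m and x of tablet_3 in the frame of tray between -0.034 and 0.066 m and y of tablet_3 in the frame of tray between -0.034 and 0.034 m)) or ((z of tablet_2 in the frame of tray between 0 and 0.045 m and x of tablet_2 in the frame of tray between -0.034 and 0.066 m and y of tablet_2 in the frame of tray between -0.034 and 0.034 m) and (z of tablet_3 in the frame of tray between 0 and 0.045 m and x of tablet_3 in the frame of tray between -0.034 and 0.066 m and y of tablet_3 in the frame of tray between -0.034 and 0.034 m)))), for 0.2 s.
3. then the third tablet lies in the well (z of tablet_1 in the frame of tray between 0 and 0.045 m and x of tablet_1 in the frame of tray between -0.034 and 0.066 m and y of tablet_1 in the frame of tray between -0.034 and 0.034 m and z of tablet_2 in the frame of tray between 0 and 0.045 m and x of tablet_2 in the frame of tray between -0.034 and 0.066 m and y of tablet_2 in the frame of tray between -0.034 and 0.034 m and z of tablet_3 in the frame of tray between 0 and 0.045 m and x of tablet_3 in the frame of tray between -0.034 and 0.066 m and y of tablet_3 in the frame of tray between -0.034 and 0.034 m), for 0.2 s.
At the end, for the whole second after the job is handed in: All three tablets lie in the well of the tray (centres inside its walls, their undersides at least 5 mm below the deck) and are still (under 20 mm/s); vials, cup and carton stand within 20 mm of where they stood and upright within 0.3 rad (all of step 3 and linear speed of each of tablet_1, tablet_2, tablet_3 below 0.02 m/s and distance of each of vial_a, vial_b, cup, stray_carton from where it was at the start of the episode below 0.02 m and angle between each of vial_a, vial_b, cup, stray_carton's own z axis and vertical below 0.3 rad); the robot touches nothing.
It fails at once if a tablet is picked up (its underside more than 10 mm above the deck) (z of any of tablet_1, tablet_2, tablet_3 in the frame of tray above 0.06 m).
It fails at once if a vial, the cup or the carton is shifted by more than 20 mm or tipped over (distance of any of vial_a, vial_b, cup, stray_carton from where it was at the start of the episode above 0.02 m or angle between any of vial_a, vial_b, cup, stray_carton's own z axis and vertical above 0.3 rad).
It also fails if it takes over 56 s, if anything falls off the work surface, if the arm or the gripper's body presses on something with over 40 N, if the wrist force passes 120 N, or if a joint passes its speed limit or range.

## Robot

A 6-joint arm with a two-finger parallel gripper is mounted at the origin on a cart in front of the work surface, level with it; the furniture and walls round the work are solid. World frame = base frame: x ahead of the robot, y to its left, z up, the work surface at z = 0. Lengths are in m, angles in rad, forces in N, time in s.
With the tool pointing down it reaches from about 0.25 to 0.725 m from the base axis. Payload 4 kg.
Tool frame: the origin (TCP) lies on the centre line of the jaws, within the pads' length; the fingertips stand 17 mm ahead of it and the grasp point (between the pads) lies 2 mm behind it; z points along the fingers, y is the line along which they close (so a half turn about z gives the same grasp; the last joint's range is limited). The gripper opens to 85 mm and grips with 20 to 120 N. Pads are 22 mm wide; open, the fingers measure 114 mm over their backs; the gripper's body (76 mm by 85 mm) begins 54 mm behind the grasp point. The pads swing forward as they close: fully open they stand 13 mm farther back than shut.
Start: joints at [1.202, 0.241, 0.005, 1.335, 0, 1.571], TCP at [0.18, 0.466, 0.248] pointing down, gripper open.
Joint ranges: [-2.72, 2.72], [-1.05, 1.87], [-1.09, 1.28], [-1.99, 2.15], [-1.42, 1.44], [-3.14, 3.14]. Speed limits (rad/s): [2.79, 2.79, 3.14, 3.14, 3.14, 3.14].

## Interface

Orientations are given as a unit quaternion [x, y, z, w].
In Python, from workcell import get_obs, imaging, order gives the robot as it stands.
- The arm moves only by the tool apply_moves, never from a script. Its argument "targets" is a list that holds one entry, the list of rows, each a list of 5 numbers: the shift along the world's x, y, z in units of 40 mm (1.0 is 40 mm), then the turn about the world's z in degrees, then the gripper command: -1 is shut, 1 is fully open, values between are in proportion. In form: [[[dx, dy, dz, turn, fingers], ...]]. A call has 1 to 8 rows; each row shifts and turns the commanded pose from where the row before left it; what a row does not reach is not made up. A row lasts 1/12 s, in which the tool goes at most 41.7 mm and 7.16 degrees, less where a joint would pass 70% of its speed; a pose out of reach is approached as far as the arm can. A call is refused whole if a number of a shift passes 1 or a number of a turn 7.16, either way. A call with a gripper value outside its range is refused whole. The fingers move at their own pace and stop on an object; the grip force is fixed at half the most. Time passes only in rows, so rows that do not move let the fingers close. It gives the time, the measured TCP pose, the force, the opening and the grip force at its end, in the units of the state.
- get_obs(): the state, without advancing time (a new reading comes with each control period).
- imaging.camera(name): name is "scene" or "top" or "wrist"; returns (picture, depth): 420x560x3 uint8, blue, green, red; 420x560 float32, m along the optical axis (not along the pixel's ray), 0 where there is no reading.
- imaging.get_calibration(name): a dict with "camera_matrix" (3x3 intrinsics, pixels), "k1" (the pictures are not rectified: a ray, as slopes to the right and down, at radius r is drawn at 1 + k1 r^2 times it, then the intrinsics apply), "eye" and "rotation" of the camera in the world; the wrist camera has in their place "hand_eye" (4x4, takes a point from camera to tool coordinates, whose origin is the TCP and whose axes are the flange's). Camera axes: x right, y down, z forward; pixel columns grow to the right and rows downward; lengths in m; the calibration is good to about 2 mm. A picture is of the moment at which its call begins: read the wrist's pose just before it. get_calibration takes no time and is no camera call.
- order.job_done(): hands the job in; it is judged then, once.
The state is a dict: "clock": time; "joint_pos": joint angles; "joint_vel": joint speeds; "tau": joint torques, N m; "eef_pos": TCP position; "tool_rot": TCP orientation; "ft_force": force on the tool from outside, world axes, zero at the start; "ft_torque": the same for the moment, N m; "grip_width": finger opening in m; "grasp_force": force on a finger pad.
Only numpy, scipy, OpenCV 4.12 (cv2) and the standard library are available. Lean on these libraries where they do the work, as an engineer would, in place of code of your own. Each camera call takes 0.05 s, during which the arm holds its last target. There are 200 camera calls.

## Working session

There is one attempt and no reset: what is moved stays moved. The work goes in short steps, Python scripts to look and compute and a tool call to move; the robot and the scene stay as the last step left them, time stands still between calls to the robot, and variables do not carry over. Pictures are saved under pics/ and viewed, at most 10 in all, crops included, and the job is handed in when it is done.

Besides the shell and the picture viewer there is one more tool, called after "Call:" by a JSON object that holds its "op" and its "data". apply_moves: Moves the arm, as the interface text tells. Its arguments: {"type":"object","properties":{"targets":{"type":"array","items":{"type":"array","items":{"type":"array","items":{"type":"number"}}}}},"required":["targets"]}

```bash
mkdir -p pics; cat > h.py <<'E'
import numpy as np, cv2
from workcell import get_obs, imaging, order
def pts(name, d, uv):
    c=imaging.get_calibration(name);K=np.array(c["camera_matrix"]);uv=np.array(uv,float)
    s=(uv-[K[0,2],K[1,2]])/[K[0,0],K[1,1]]
    u=s.copy()
    for _ in range(10): u=s/(1+c["k1"]*(u**2).sum(1,keepdims=True))
    z=np.array(d) if np.ndim(d)==1 else np.array([d[int(v),int(q)] for q,v in uv])
    p=np.c_[u,np.ones(len(u))]*z[:,None]
    return p@np.array(c["rotation"]).T+np.array(c["eye"])
E
python3 - <<'E'
from h import *
p,d=imaging.camera("top");cv2.imwrite("pics/top.png",p);np.save("d.npy",d)
o=get_obs();print({k:np.round(v,3) for k,v in o.items()});c=imaging.get_calibration("top");print(c)
E
```

```text
{'clock': np.float64(0.05), 'joint_pos': array([ 1.202,  0.241,  0.004,  1.335, -0.   ,  1.571]), 'joint_vel': array([-0.   , -0.001,  0.001,  0.001,  0.   ,  0.001]), 'tau': array([ 1.0000e-03, -3.7349e+01,  2.5329e+01,  1.1000e-02,  0.0000e+00,
       -0.0000e+00]), 'eef_pos': array([0.18 , 0.466, 0.247]), 'tool_rot': array([ 0.183,  0.983, -0.001, -0.   ]), 'ft_force': array([-0.283, -0.566, -0.462]), 'ft_torque': array([-0.001,  0.015, -0.021]), 'grasp_force': np.float64(0.0), 'grip_width': np.float64(0.085)}
{'camera_matrix': array([[443.49354431,   0.        , 279.71070112],
       [  0.        , 443.49354431, 215.44847428],
       [  0.        ,   0.        ,   1.        ]]), 'k1': -0.010859601969113486, 'eye': array([ 0.34058564, -0.12186302,  1.04461617]), 'rotation': array([-0.68089339,  0.72539333, -0.07473533,  0.0678479 ])}
```

View pics/top.png

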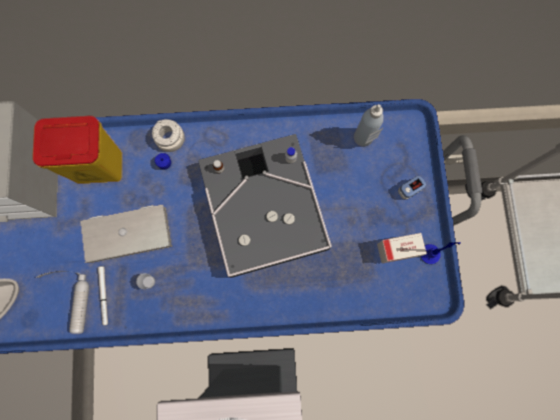

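The top view shows the tray at about (265,205). The tablets are near (272,216), (289,218) and (245,240), and the gate is near (255,176) with the well behind it at (252,162). Next I'll take an enlarged crop and measure.

```bash
sed -i 's/^import numpy.*/&\nfrom scipy.spatial.transform import Rotation as R/; s/np.array(c\["rotation"\]).T/R.from_quat(c["rotation"]).as_matrix().T/' h.py
python3 - <<'E'
from h import *
p=cv2.imread("pics/top.png");d=np.load("d.npy")
cv2.imwrite("pics/crop.png",cv2.resize(p[130:280,190:340],None,fx=4,fy=4,interpolation=cv2.INTER_CUBIC))
uv=[(272,216),(289,218),(245,240),(252,162),(246,178),(265,200),(230,274),(329,247),(217,165),(291,155)]
for a,b in zip(uv,pts("top",d,uv)): print(a,b.round(4))
E
```

```text
(272, 216) [ 0.541  -0.1205  0.063 ]
(289, 218) [ 0.5342 -0.1585  0.0623]
(245, 240) [ 0.4907 -0.0568  0.0596]
(252, 162) [ 0.6903 -0.0796  0.0069]
(246, 178) [ 0.6322 -0.0665  0.0682]
(265, 200) [ 0.5817 -0.1066  0.0522]
(230, 274) [ 0.4173 -0.0198  0.0572]
(329, 247) [ 0.4631 -0.2434  0.0595]
(217, 165) [ 0.6613 -0.0036  0.0865]
(291, 155) [ 0.671  -0.1715  0.0967]
```

View pics/crop.png

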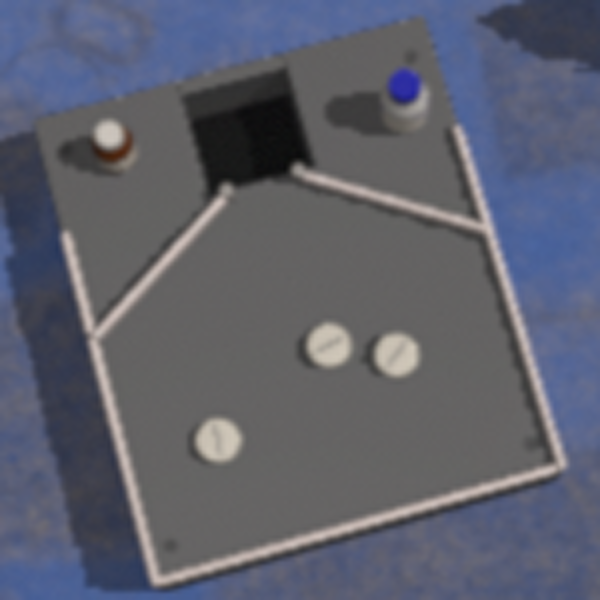

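```bash
cat >> h.py <<'E'
def atz(name,uv,z):
    c=imaging.get_calibration(name);e=np.array(c["eye"])
    q=pts(name,np.ones(len(uv)),uv)-e
    return e+q*((np.asarray(z)-e[2])/q[:,2])[:,None]
E
python3 - <<'E'
from h import *
f=lambda a:(np.array(a)+.5)/4-.5+[190,130]
uv=f([(228,189),(297,170),(157,583),(562,466),(40,122),(422,15),(95,336),(484,229)])
z=np.array([66,66,57,57,50,50,60,60])/1e3
w=atz("top",uv,z)[:,:2]
t=np.array([(-4,21.5),(-4,-21.5),(-208,118),(-208,-118),(74,120),(74,-120),(-66,116),(-66,-116)])/1e3
tc=t.mean(0);wc=w.mean(0);H=(t-tc).T@(w-wc);a=np.arctan2(H[0,1]-H[1,0],H[0,0]+H[1,1])
M=np.array([[np.cos(a),-np.sin(a)],[np.sin(a),np.cos(a)]]);o=wc-M@tc
print(o,np.degrees(a));print(((w-o)@M*1e3).round(1).tolist())
tb=f([(329,345),(397,355),(218,440)]);wt=atz("top",tb,np.full(3,.059))
print(wt.round(4),((wt[:,:2]-o)@M*1e3).round(1))
o0=get_obs();print(R.from_quat(o0["tool_rot"]).as_matrix().round(3))
E
```

```text
[ 0.64330974 -0.0874849 ] 12.329418750869587
[[-3.5, 20.8], [-3.4, -20.3], [-208.6, 117.5], [-207.9, -117.2], [71.2, 116.1], [73.7, -118.4], [-64.6, 115.8], [-65.0, -114.4]]
[[ 0.5421 -0.1202  0.059 ]
 [ 0.534  -0.1583  0.059 ]
 [ 0.4918 -0.0548  0.059 ]] [[-105.8  -10.4]
 [-121.9  -45.8]
 [-141.    64.3]]
[[-0.933  0.36  -0.001]
 [ 0.36   0.933 -0.002]
 [-0.    -0.002 -1.   ]]
```

```bash
cat >> h.py <<'E'
O=np.array([.6433,-.0875]);A=np.radians(12.33)
M=np.array([[np.cos(A),-np.sin(A)],[np.sin(A),np.cos(A)]])
def state():
    o=get_obs();e=o["eef_pos"];r=R.from_quat(o["tool_rot"]).as_matrix()
    print(round(float(o["clock"]),2),"eef",e.round(4),"tray",(M.T@(e[:2]-O)*1e3).round(1),"fingyaw-tray",round(float(np.degrees(np.arctan2(r[1,1],r[0,1])-A))-90,1),"q",np.round(o["joint_pos"],2),"w",round(float(o["grip_width"]),4),"F",np.round(o["ft_force"],1))
    return e
def plan(*wp):   # tray waypoints (mm): deltas in move units, world
    p=state()[:2]
    for w in wp:
        q=O+M@(np.array(w)/1e3); print(w,q.round(4),((q-p)/.04).round(3)); p=q
E
python3 -c "
from h import *
plan((-132,-3.4),(-118,-3.4),(-60,0),(-25,0))
print((M@np.eye(2)).T/4, 'units per 10mm x,y')"
```

```text
0.05 eef [0.18   0.4658 0.2474] tray [-334.4  639.5] fingyaw-tray -33.5 q [ 1.2   0.24  0.    1.34 -0.    1.57] w 0.0855 F [-0.3 -0.6 -0.5]
(-132, -3.4) [ 0.5151 -0.119 ] [  8.376 -14.621]
(-118, -3.4) [ 0.5287 -0.116 ] [0.342 0.075]
(-60, 0) [ 0.5847 -0.1003] [1.398 0.393]
(-25, 0) [ 0.6189 -0.0928] [0.855 0.187]
[[ 0.24423347  0.05338548]
 [-0.05338548  0.24423347]] units per 10mm x,y
```

Call:
{"op": "apply_moves", "data": {"targets": [[[0.42,-0.73,0,6.1,-0.765],[0.42,-0.73,0,6.1,-0.765],[0.42,-0.73,0,6.1,-0.765],[0.42,-0.73,0,0,-0.765],[0.42,-0.73,0,0,-0.765],[0.42,-0.73,0,0,-0.765],[0.42,-0.73,0,0,-0.765],[0.42,-0.73,0,0,-0.765]]]}}

```text
clock: 0.72
eef_pos: [0.3147, 0.2311, 0.2479]
tool_rot: [0.024, 1.0, -0.0, -0.0]
ft_force: [0.4, -0.4, 0.9]
grip_width: 0.0102
grasp_force: 0.0
```

Call:
{"op": "apply_moves", "data": {"targets": [[[0.42,-0.73,0,0,-0.765],[0.42,-0.73,0,0,-0.765],[0.42,-0.73,0,0,-0.765],[0.42,-0.73,0,0,-0.765],[0.42,-0.73,0,0,-0.765],[0.42,-0.73,0,0,-0.765],[0.42,-0.73,0,0,-0.765],[0.42,-0.73,0,0,-0.765]]]}}

```text
clock: 1.38
eef_pos: [0.4492, -0.0025, 0.2478]
tool_rot: [0.025, 1.0, 0.0, -0.001]
ft_force: [1.0, -0.1, 0.2]
grip_width: 0.0101
grasp_force: 0.0
```

Call:
{"op": "apply_moves", "data": {"targets": [[[0.42,-0.73,-0.5,0,-0.765],[0.42,-0.73,-0.5,0,-0.765],[0.42,-0.73,-0.5,0,-0.765],[0.42,-0.73,-0.5,0,-0.765],[0,0,-0.5,0,-0.765],[0,0,0,0,-0.765]]]}}

```text
clock: 1.88
eef_pos: [0.5134, -0.1186, 0.1431]
tool_rot: [0.026, 1.0, 0.001, -0.005]
ft_force: [-1.4, 0.7, -0.1]
grip_width: 0.0099
grasp_force: 0.0
```

```bash
python3 - <<'E'
from h import *
plan((-132,-3.4),(-118,-3.4))
p,d=imaging.camera("wrist");cv2.imwrite("pics/w1.png",p)
E
```

```text
1.88 eef [ 0.5134 -0.1186  0.1431] tray [-133.6   -2.6] fingyaw-tray -15.3 q [-0.23  0.37 -0.1   1.11  0.   -0.17] w 0.0099 F [-1.4  0.7 -0.1]
(-132, -3.4) [ 0.5151 -0.119 ] [ 0.042 -0.011]
(-118, -3.4) [ 0.5287 -0.116 ] [0.342 0.075]
```

View pics/w1.png

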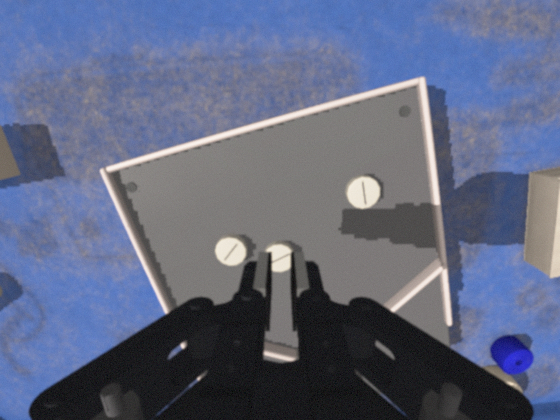

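The wrist view shows the fingertips near (265,260) and (297,260). The tablets are at (280,257), (231,251) and (364,192). I'll cross-check their positions.

```bash
python3 - <<'E'
from h import *
o=get_obs();T=R.from_quat(o["tool_rot"]).as_matrix();c=imaging.get_calibration("wrist");K=np.array(c["camera_matrix"]);H=np.array(c["hand_eye"])
print(H.round(3))
Rw=T@H[:3,:3];e=T@H[:3,3]+o["eef_pos"]
uv=np.array([(280,258),(231,251),(364,192)],float)
s=(uv-K[:2,2])/[K[0,0],K[1,1]];u=s/(1+c["k1"]*(s**2).sum(1,keepdims=True))
q=np.c_[u,np.ones(3)]@Rw.T; w=e+q*((.059-e[2])/q[:,2])[:,None]
print(((w[:,:2]-O)@M*1e3).round(1))
E
```

```text
[[ 0.    -0.95  -0.313  0.08 ]
 [ 1.     0.    -0.     0.   ]
 [ 0.    -0.313  0.95  -0.125]
 [ 0.     0.     0.     1.   ]]
[[-103.5  -10.3]
 [-119.6  -46. ]
 [-139.5   64.2]]
```

Call:
{"op": "apply_moves", "data": {"targets": [[[0,0,-0.6,0,-0.765],[0,0,-0.6,0,-0.765],[0,0,-0.4,0,-0.765],[0,0,-0.1,0,-0.765],[0,0,0,0,-0.765]]]}}

```text
clock: 2.35
eef_pos: [0.5155, -0.1166, 0.0804]
tool_rot: [0.024, 1.0, 0.0, -0.001]
ft_force: [-0.2, 0.2, -0.8]
grip_width: 0.0098
grasp_force: 0.0
```

```bash
python3 -c "
from h import *
plan((-118,-4),(-70,0),(-26,0))"
```

```text
2.35 eef [ 0.5155 -0.1166  0.0804] tray [-131.1   -1.1] fingyaw-tray -15.1 q [-0.22  0.43 -0.19  0.95  0.   -0.17] w 0.0098 F [-0.2  0.2 -0.8]
(-118, -4) [ 0.5289 -0.1166] [ 0.335 -0.001]
(-70, 0) [ 0.5749 -0.1024] [1.151 0.354]
(-26, 0) [ 0.6179 -0.0931] [1.075 0.235]
```

Call:
{"op": "apply_moves", "data": {"targets": [[[0,-0.05,-0.13,0,-0.765],[0,0,-0.13,0,-0.765],[0,0,0,0,-0.765]]]}}

```text
clock: 2.6
eef_pos: [0.5165, -0.1196, 0.0702]
tool_rot: [0.025, 1.0, -0.0, 0.0]
ft_force: [-0.3, -0.2, 0.4]
grip_width: 0.0103
grasp_force: 0.0
```

Call:
{"op": "apply_moves", "data": {"targets": [[[0.18,0.04,0,0,-0.765],[0.18,0.04,0,2.1,-0.765],[0.18,0.05,0,2.2,-0.765],[0.18,0.05,0,2.2,-0.765],[0.18,0.05,0,2.2,-0.765],[0.18,0.05,0,2.2,-0.765],[0.18,0.05,0,2.2,-0.765],[0.18,0.04,0,2.1,-0.765]]]}}

```text
clock: 3.27
eef_pos: [0.5751, -0.1046, 0.0705]
tool_rot: [-0.109, 0.994, -0.0, 0.001]
ft_force: [-0.9, 0.7, -0.1]
grip_width: 0.0101
grasp_force: 0.1
```

```bash
cat >> h.py <<'E'
def look(f,tz=.059):
    o=get_obs();T=R.from_quat(o["tool_rot"]).as_matrix();c=imaging.get_calibration("top");K=np.array(c["camera_matrix"])
    p,d=imaging.camera("top");x0,y0,s=190,130,4
    # blobs of white, roughly tablet size, on deck
    g=p.min(2);m=cv2.inRange(g,130,255)
    n,l,st,ce=cv2.connectedComponentsWithStats(m[y0:280,x0:340])
    for a,b in zip(st[1:],ce[1:]):
        if 20<a[4]<200 and max(a[2:4])<20:
            w=atz("top",[b+[x0,y0]],[tz])[0]; print("blob",a[4],((w[:2]-O)@M*1e3).round(1))
    if f: cv2.imwrite(f"pics/{f}.png",cv2.resize(p[y0:280,x0:340],None,fx=s,fy=s,interpolation=cv2.INTER_CUBIC))
E
python3 -c "
from h import *
plan((-70,0),(-26,0)); look('p1')"
```

```text
3.27 eef [ 0.5751 -0.1046  0.0705] tray [-70.3  -2.2] fingyaw-tray 0.2 q [-0.18  0.54 -0.04  0.99  0.   -0.4 ] w 0.0101 F [-0.9  0.7 -0.1]
(-70, 0) [ 0.5749 -0.1024] [-0.004  0.055]
(-26, 0) [ 0.6179 -0.0931] [1.075 0.235]
blob 95 [103.5  46.2]
blob 82 [-121.6  -45.4]
```

View pics/p1.png

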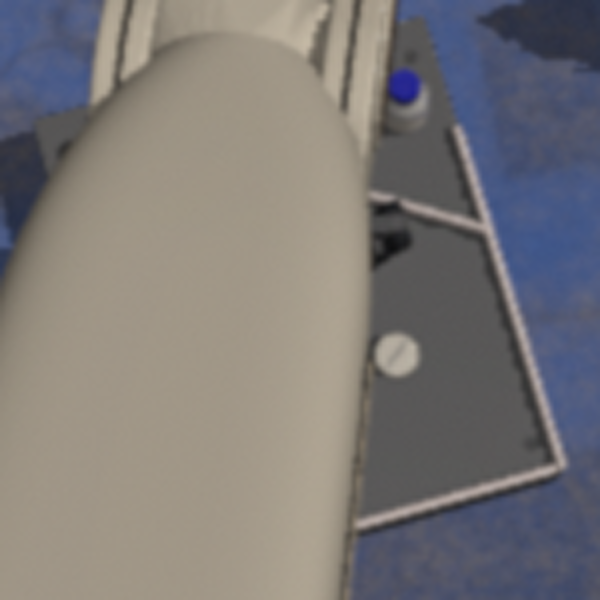

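The arm hides the tray from the top camera, and T2 is undisturbed at (397,355). I'll push on into the funnel.

Call:
{"op": "apply_moves", "data": {"targets": [[[0.17,0.055,0,0,-0.765],[0.17,0.055,0,0,-0.765],[0.17,0.05,0,0,-0.765],[0.17,0.05,0,0,-0.765],[0.17,0.04,0,0,-0.765],[0.16,0.04,0,0,-0.765],[0,0,0,0,-0.765]]]}}

```text
clock: 3.9
eef_pos: [0.6152, -0.0927, 0.0696]
tool_rot: [-0.108, 0.994, 0.0, 0.0]
ft_force: [0.1, 0.6, -0.2]
grip_width: 0.0097
grasp_force: 0.1
```

```bash
python3 -c "
from h import *
plan((-28,0),(-15,0))
p,d=imaging.camera('scene');cv2.imwrite('pics/s1.png',p)"
```

```text
3.9 eef [ 0.6152 -0.0927  0.0696] tray [-28.6   0.9] fingyaw-tray 0.1 q [-0.15  0.6   0.08  1.04  0.   -0.37] w 0.0097 F [ 0.1  0.6 -0.2]
(-28, 0) [ 0.6159 -0.0935] [ 0.02  -0.019]
(-15, 0) [ 0.6286 -0.0907] [0.318 0.069]
```

View pics/s1.png

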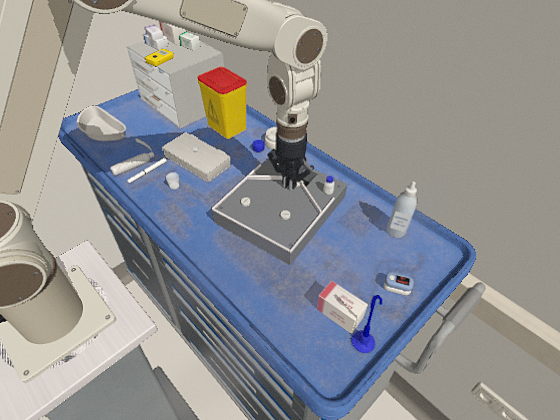

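The scene view shows two tablets left on the deck, at (247,202) and (286,214). The third is out of sight in front of the fingers at the gate.

Call:
{"op": "apply_moves", "data": {"targets": [[[0,-0.02,0,0,-1],[0,0,0,0,-1],[0,0,0,0,-1],[0.1,0.02,0,0,-1],[0.12,0.025,0,0,-1],[0.12,0.025,0,0,-1],[0,0,0,0,-1]]]}}

```text
clock: 4.53
eef_pos: [0.6293, -0.091, 0.0701]
tool_rot: [-0.108, 0.994, -0.0, 0.001]
ft_force: [-0.6, -0.4, 0.4]
grip_width: 0.0003
grasp_force: 0.0
```

```bash
python3 -c "
from h import *
plan((-10,0),(-15,0))"
```

```text
4.53 eef [ 0.6293 -0.091   0.0701] tray [-14.4  -0.4] fingyaw-tray 0.1 q [-0.14  0.63  0.12  1.06  0.   -0.36] w 0.0003 F [-0.6 -0.4  0.4]
(-10, 0) [ 0.6335 -0.0896] [0.106 0.034]
(-15, 0) [ 0.6286 -0.0907] [-0.122 -0.027]
```

Call:
{"op": "apply_moves", "data": {"targets": [[[0.08,0.02,0,0,-1],[0,0,0,0,-1],[-0.3,-0.07,0,0,-0.765],[-0.3,-0.07,0.5,0,-0.765],[-0.1,0,0.7,0,-0.765]]]}}

```text
clock: 4.95
eef_pos: [0.5988, -0.0959, 0.1147]
tool_rot: [-0.107, 0.994, 0.001, -0.005]
ft_force: [-0.9, -0.9, 0.2]
grip_width: 0.0101
grasp_force: 0.0
```

```bash
python3 -c "
from h import *
plan((-147,-55),(-70,-8),(-28,0))"
```

```text
4.95 eef [ 0.5988 -0.0959  0.1147] tray [-45.3   1.3] fingyaw-tray 0.0 q [-0.16  0.54  0.09  1.14 -0.   -0.37] w 0.0101 F [-0.9 -0.9  0.2]
(-147, -55) [ 0.5114 -0.1726] [-2.184 -1.918]
(-70, -8) [ 0.5766 -0.1103] [1.63  1.559]
(-28, 0) [ 0.6159 -0.0935] [0.983 0.42 ]
```

Call:
{"op": "apply_moves", "data": {"targets": [[[-0.54,-0.48,0,6.7,-0.765],[-0.54,-0.48,0,6.7,-0.765],[-0.54,-0.48,0,6.7,-0.765],[-0.52,-0.47,0,0,-0.765],[0,0,0,0,-0.765]]]}}

```text
clock: 5.37
eef_pos: [0.5134, -0.1749, 0.1179]
tool_rot: [-0.277, 0.961, 0.0, -0.002]
ft_force: [-0.7, -0.2, 0.0]
grip_width: 0.0103
grasp_force: 0.0
```

```bash
python3 - <<'E'
from h import *
plan((-147,-55))
o=get_obs();T=R.from_quat(o["tool_rot"]).as_matrix();c=imaging.get_calibration("wrist")
p,d=imaging.camera('wrist');cv2.imwrite('pics/w2.png',p)
p,d=imaging.camera('top');cv2.imwrite('pics/t2.png',cv2.resize(p[130:280,190:340],None,fx=3,fy=3))
a=np.hstack([cv2.resize(cv2.imread('pics/w2.png'),None,fx=.62,fy=.62),np.zeros((260,450,3),np.uint8)])if 0 else 0
E
```

```text
5.37 eef [ 0.5134 -0.1749  0.1179] tray [-145.5  -57.7] fingyaw-tray 19.9 q [-0.33  0.42 -0.1   1.06 -0.   -0.89] w 0.0103 F [-0.7 -0.2  0. ]
(-147, -55) [ 0.5114 -0.1726] [-0.05   0.057]
```

View pics/t2.png

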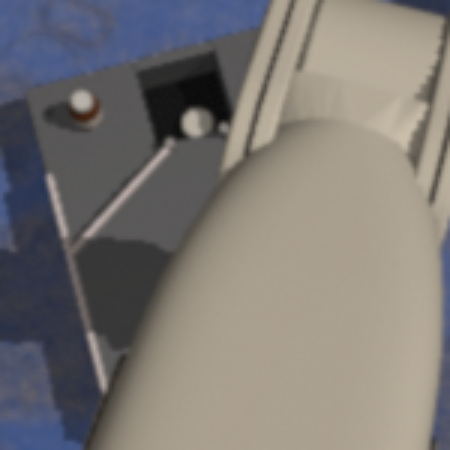

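The first tablet is in the well at (198,122). Now I'll descend behind the second.

Call:
{"op": "apply_moves", "data": {"targets": [[[-0.05,0.06,-0.5,0,-0.765],[0,0,-0.5,0,-0.765],[0,0,-0.2,0,-0.765],[0,0,0,0,-0.765]]]}}

```text
clock: 5.8
eef_pos: [0.5156, -0.1691, 0.0686]
tool_rot: [-0.28, 0.96, 0.001, -0.001]
ft_force: [0.8, -1.3, 0.1]
grip_width: 0.0101
grasp_force: 0.0
```

```bash
python3 -c "
from h import *
plan((-80,-25),(-50,-5),(-28,0))"
```

```text
5.8 eef [ 0.5156 -0.1691  0.0686] tray [-142.2  -52.5] fingyaw-tray 20.2 q [-0.32  0.47 -0.16  0.94  0.   -0.88] w 0.0101 F [ 0.8 -1.3  0.1]
(-80, -25) [ 0.5705 -0.129 ] [1.373 1.003]
(-50, -5) [ 0.5955 -0.1031] [0.626 0.649]
(-28, 0) [ 0.6159 -0.0935] [0.511 0.24 ]
```

Call:
{"op": "apply_moves", "data": {"targets": [[[0.2,0.14,0.02,0,-0.765],[0.2,0.14,0,0,-0.765],[0.2,0.14,0,0,-0.765],[0.2,0.14,0,0,-0.765],[0.2,0.14,0,0,-0.765],[0.2,0.14,0,0,-0.765],[0.2,0.14,0,0,-0.765],[0.2,0.14,0,0,-0.765]]]}}

```text
clock: 6.47
eef_pos: [0.5803, -0.1245, 0.0707]
tool_rot: [-0.28, 0.96, -0.0, 0.0]
ft_force: [0.0, 0.2, 0.2]
grip_width: 0.0105
grasp_force: 0.1
```

```bash
python3 -c "
from h import *
plan((-28,0))"
```

```text
6.47 eef [ 0.5803 -0.1245  0.0707] tray [-69.4 -22.7] fingyaw-tray 20.2 q [-0.21  0.55 -0.01  1.01 -0.   -0.78] w 0.0105 F [0.  0.2 0.2]
(-28, 0) [ 0.6159 -0.0935] [0.89  0.775]
```

Call:
{"op": "apply_moves", "data": {"targets": [[[0.15,0.13,0,-3.3,-0.765],[0.15,0.13,0,-3.3,-0.765],[0.15,0.13,0,-3.4,-0.765],[0.15,0.13,0,-3.4,-0.765],[0.15,0.13,0,-3.4,-0.765],[0.13,0.12,0,-3.3,-0.765],[0,0,0,0,-0.765]]]}}

```text
clock: 7.05
eef_pos: [0.616, -0.0932, 0.0706]
tool_rot: [-0.108, 0.994, 0.0, 0.0]
ft_force: [-0.2, -0.4, -0.4]
grip_width: 0.0102
grasp_force: 0.0
```

```bash
python3 -c "
from h import *
plan((-28,0),(-13,0))"
```

```text
7.05 eef [ 0.616  -0.0932  0.0706] tray [-27.9   0.3] fingyaw-tray 0.1 q [-0.15  0.6   0.08  1.05  0.   -0.37] w 0.0102 F [-0.2 -0.4 -0.4]
(-28, 0) [ 0.6159 -0.0935] [-0.002 -0.007]
(-13, 0) [ 0.6306 -0.0903] [0.366 0.08 ]
```

Call:
{"op": "apply_moves", "data": {"targets": [[[0,0,0,0,-1],[0,0,0,0,-1],[0.12,0.025,0,0,-1],[0.12,0.025,0,0,-1],[0.12,0.025,0,0,-1],[0.06,0.015,0,0,-1],[0,0,0,0,-1],[0,0,0,0,-1]]]}}

```text
clock: 7.72
eef_pos: [0.6316, -0.0908, 0.0706]
tool_rot: [-0.108, 0.994, -0.0, -0.0]
ft_force: [-1.2, -0.5, 0.0]
grip_width: 0.0003
grasp_force: 0.0
```

Call:
{"op": "apply_moves", "data": {"targets": [[[-0.3,-0.07,0,0,-0.765],[-0.3,-0.07,0.5,0,-0.765],[-0.1,0,0.7,0,-0.765],[0,0,0,0,-0.765]]]}}

```text
clock: 8.05
eef_pos: [0.6051, -0.0971, 0.1239]
tool_rot: [-0.107, 0.994, -0.001, 0.003]
ft_force: [1.4, 0.2, 1.3]
grip_width: 0.0096
grasp_force: 0.0
```

```bash
python3 -c "
from h import *
T=(-140.5,64.3);a=np.radians(-33)
w=np.array(T)-27*np.array([np.cos(a),np.sin(a)])
plan(tuple(w.round(1)))"
```

```text
8.05 eef [ 0.6051 -0.0971  0.1239] tray [-39.3  -1.3] fingyaw-tray 0.0 q [-0.16  0.53  0.11  1.14 -0.   -0.37] w 0.0096 F [1.4 0.2 1.3]
(np.float64(-163.1), np.float64(79.0)) [ 0.4671 -0.0452] [-3.451  1.3  ]
```

Call:
{"op": "apply_moves", "data": {"targets": [[[-0.69,0.25,0,-7,-0.765],[-0.69,0.25,0,-7,-0.765],[-0.69,0.25,0,-7,-0.765],[-0.69,0.25,0,-7,-0.765],[-0.69,0.25,0,0,-0.765],[0,0,0,0,-0.765],[0,0,0,0,-0.765]]]}}

```text
clock: 8.63
eef_pos: [0.464, -0.046, 0.1188]
tool_rot: [0.136, 0.991, -0.0, -0.0]
ft_force: [0.9, -0.6, 0.6]
grip_width: 0.0101
grasp_force: 0.0
```

```bash
python3 -c "
from h import *
plan((-164.3,77))
p,d=imaging.camera('wrist');q,d=imaging.camera('top')
cv2.imwrite('pics/c3.png',np.hstack([cv2.resize(q[130:280,190:340],(420,420)),p[:,90:470]]))"
```

```text
8.63 eef [ 0.464  -0.046   0.1188] tray [-166.3   78.8] fingyaw-tray -27.9 q [-0.1   0.28 -0.3   0.99 -0.    0.17] w 0.0101 F [ 0.9 -0.6  0.6]
(-164.3, 77) [ 0.4663 -0.0474] [ 0.059 -0.034]
```

View pics/c3.png

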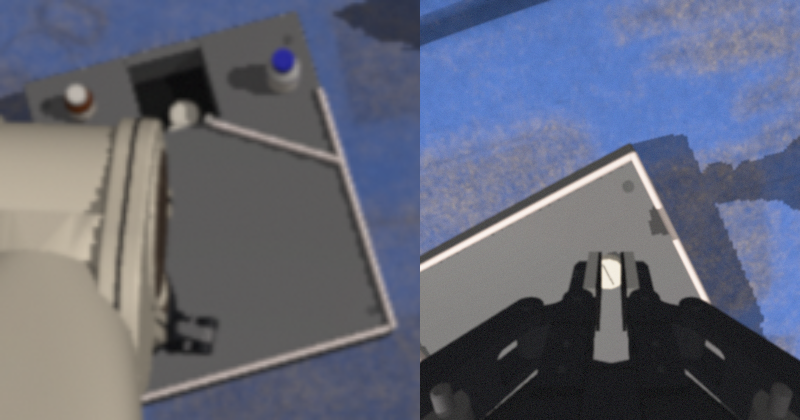

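The well shows a tablet at (183,112), and the third is in line with the finger gap. I'll check by depth whether the second has dropped.

```bash
python3 -c "
from h import *
q,d=imaging.camera('top')
c=q[160:182,245:268];i,j=np.where(c.min(2)>100);uv=np.c_[j+245,i+160]
for a,b in zip(uv,pts('top',d,uv)): print(a,(M.T@(b[:2]-O)*1e3).round(),round(b[2]*1e3),end=';')
cv2.imwrite('pics/well.png',cv2.resize(q[145:190,230:275],(700,600)[:1]*2 if 0 else (560,560),interpolation=cv2.INTER_CUBIC))"
```

```text
[252 167] [33.  1.] 12;[253 167] [32. -1.] 16;[254 167] [31. -3.] 16;[255 167] [31. -6.] 14;[256 167] [29. -8.] 18;[251 168] [32.  4.] 13;[252 168] [30.  2.] 16;[253 168] [30. -0.] 15;[254 168] [28. -3.] 17;[255 168] [28. -5.] 15;[256 168] [26. -7.] 19;[257 168] [ 26. -10.] 18;[258 168] [ 26. -12.] 15;[251 169] [28.  5.] 15;[252 169] [27.  3.] 16;[253 169] [27.  0.] 16;[254 169] [26. -2.] 15;[255 169] [25. -4.] 17;[256 169] [26. -7.] 13;[257 169] [24. -9.] 15;[258 169] [ 24. -11.] 13;[251 170] [26.  6.] 16;[252 170] [24.  3.] 18;[253 170] [25.  1.] 14;[254 170] [24. -1.] 15;[255 170] [22. -4.] 18;[256 170] [23. -6.] 14;[257 170] [23. -8.] 12;[258 170] [ 21. -11.] 16;[251 171] [25.  6.] 10;[252 171] [22.  4.] 18;[253 171] [22.  2.] 15;[254 171] [21. -1.] 17;[255 171] [21. -3.] 13;[256 171] [19. -5.] 19;[257 171] [19. -8.] 15;[258 171] [ 19. -10.] 15;[259 171] [ 19. -13.] 11;[264 171] [ -1. -21.] 65;[251 172] [22.  7.] 13;[252 172] [21.  5.] 12;[253 172] [19.  2.] 17;[254 172] [-303.   31.] 1045;[255 172] [18. -2.] 17;[256 172] [17. -5.] 18;[257 172] [17. -7.] 17;[258 172] [16. -9.] 15
[... 827 characters left out ...]
  4.] 21;[254 175] [9. 2.] 24;[255 175] [-0.  1.] 53;[256 175] [-0. -2.] 50;[245 176] [-147.   27.] 540;[246 176] [-143.   26.] 526;[251 176] [-1. 10.] 55;[252 176] [-1.  8.] 53;[253 176] [-1.  6.] 52;[254 176] [-2.  4.] 51;[245 177] [-148.   28.] 540;[246 177] [-143.   26.] 523;[245 178] [-149.   28.] 538;[246 178] [-145.   27.] 524;[247 178] [-141.   25.] 509;[245 179] [-150.   28.] 537;[246 179] [-147.   27.] 527;[247 179] [-147.   26.] 526;[248 179] [-144.   25.] 515;[245 180] [-151.   29.] 539;[246 180] [-150.   27.] 533;[247 180] [-149.   26.] 530;[248 180] [-145.   25.] 514;[245 181] [-152.   29.] 538;[246 181] [-152.   28.] 534;[247 181] [-150.   27.] 530;[248 181] [-146.   25.] 513;
```

View pics/well.png

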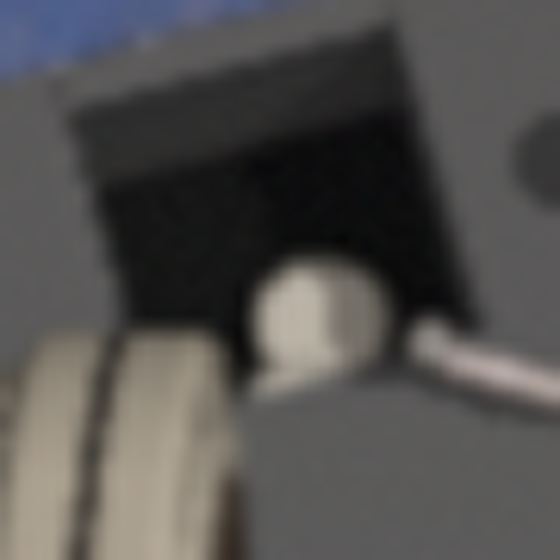

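The close-up shows one tablet flat in the well at (320,320) and the edge of another, partly under the ledge, at (270,380). Depth puts both below the deck. Now the third.

Call:
{"op": "apply_moves", "data": {"targets": [[[0.03,-0.03,-0.5,0,-0.765],[0,0,-0.5,0,-0.765],[0,0,-0.2,0,-0.765],[0,0,0,0,-0.765],[0,0,0,0,-0.765]]]}}

```text
clock: 9.2
eef_pos: [0.467, -0.0478, 0.0705]
tool_rot: [0.136, 0.991, -0.0, -0.0]
ft_force: [0.3, 0.1, 0.1]
grip_width: 0.01
grasp_force: 0.0
```

```bash
python3 -c "
from h import *
plan((-100,43),(-65,21),(-28,0))"
```

```text
9.2 eef [ 0.467  -0.0478  0.0705] tray [-163.8   76.4] fingyaw-tray -28.0 q [-0.1   0.34 -0.36  0.87  0.    0.17] w 0.01 F [0.3 0.1 0.1]
(-100, 43) [ 0.5364 -0.0668] [ 1.736 -0.476]
(-65, 21) [ 0.5753 -0.0809] [ 0.972 -0.35 ]
(-28, 0) [ 0.6159 -0.0935] [ 1.016 -0.315]
```

Call:
{"op": "apply_moves", "data": {"targets": [[[0.217,-0.06,0,0,-0.765],[0.217,-0.06,0,0,-0.765],[0.217,-0.06,0,0,-0.765],[0.217,-0.06,0,0,-0.765],[0.217,-0.06,0,0,-0.765],[0.217,-0.06,0,0,-0.765],[0.217,-0.06,0,0,-0.765],[0.217,-0.06,0,0,-0.765]]]}}

```text
clock: 9.87
eef_pos: [0.537, -0.0671, 0.0706]
tool_rot: [0.136, 0.991, -0.0, -0.0]
ft_force: [0.5, -0.4, 0.3]
grip_width: 0.0099
grasp_force: 0.1
```

Call:
{"op": "apply_moves", "data": {"targets": [[[0.194,-0.07,0,0,-0.765],[0.194,-0.07,0,0,-0.765],[0.194,-0.07,0,0,-0.765],[0.194,-0.07,0,0,-0.765],[0.194,-0.07,0,0,-0.765]]]}}

```text
clock: 10.28
eef_pos: [0.5756, -0.0811, 0.0707]
tool_rot: [0.136, 0.991, -0.0, -0.0]
ft_force: [0.2, 0.2, 0.4]
grip_width: 0.0099
grasp_force: 0.1
```

```bash
python3 -c "
from h import *
plan((-28,0),(-13,0))"
```

```text
10.28 eef [ 0.5756 -0.0811  0.0707] tray [-64.8  20.7] fingyaw-tray -28.0 q [-0.14  0.53 -0.05  0.99 -0.    0.13] w 0.0099 F [0.2 0.2 0.4]
(-28, 0) [ 0.6159 -0.0935] [ 1.008 -0.308]
(-13, 0) [ 0.6306 -0.0903] [0.366 0.08 ]
```

Call:
{"op": "apply_moves", "data": {"targets": [[[0.168,-0.051,0,4.7,-0.765],[0.168,-0.051,0,4.7,-0.765],[0.168,-0.051,0,4.7,-0.765],[0.168,-0.051,0,4.7,-0.765],[0.168,-0.051,0,4.6,-0.765],[0.168,-0.051,0,4.6,-0.765],[0,0,0,0,-0.765]]]}}

```text
clock: 10.87
eef_pos: [0.6168, -0.0936, 0.0707]
tool_rot: [-0.108, 0.994, -0.0, 0.001]
ft_force: [0.9, 0.1, -0.5]
grip_width: 0.0101
grasp_force: 0.0
```

Call:
{"op": "apply_moves", "data": {"targets": [[[0,0,0,0,-1],[0,0,0,0,-1],[0.12,0.025,0,0,-1],[0.12,0.025,0,0,-1],[0.12,0.025,0,0,-1],[0.06,0.015,0,0,-1],[0,0,0,0,-1],[0,0,0,0,-1]]]}}

```text
clock: 11.53
eef_pos: [0.6322, -0.0893, 0.0706]
tool_rot: [-0.108, 0.994, 0.0, -0.0]
ft_force: [0.1, 0.4, 0.1]
grip_width: -0.0002
grasp_force: 0.0
```

Call:
{"op": "apply_moves", "data": {"targets": [[[-0.3,-0.07,0,0,-1],[-0.5,0,0.6,0,-1],[-0.6,0.5,0.6,0,-1],[-0.6,0.7,0.3,0,-1],[-0.6,0.7,0.3,0,-1],[-0.6,0.7,0,0,-1],[-0.6,0.7,0,0,-1],[-0.2,0.7,0,0,-1]]]}}

```text
clock: 12.2
eef_pos: [0.4681, 0.0684, 0.1429]
tool_rot: [-0.107, 0.994, 0.0, -0.001]
ft_force: [-0.1, -0.5, -0.4]
grip_width: 0.0
grasp_force: 0.0
```

```bash
python3 -c "
from h import *
state()
q,d=imaging.camera('top')
print((q[170:260,220:320].min(2)>180).sum())
uv=np.array([(u,v) for v in range(160,177) for u in range(246,262) if q[v,u].min()>95])
b=pts('top',d,uv);print(np.c_[(b[:,:2]-O)@M*1e3,b[:,2]*1e3].round().astype(int)[::4].tolist())
cv2.imwrite('pics/end.png',cv2.resize(q[130:280,190:340],(600,600),interpolation=cv2.INTER_CUBIC))"
```

```text
12.2 eef [0.4681 0.0684 0.1429] tray [-137.9  189.7] fingyaw-tray 0.0 q [ 0.14  0.27 -0.25  1.06  0.   -0.07] w 0.0 F [-0.1 -0.5 -0.4]
4
[[33, -4, 17], [32, -1, 13], [29, -10, 16], [29, 0, 16], [26, -10, 17], [27, 3, 18], [24, -7, 17], [27, 6, 13], [23, -4, 17], [21, -13, 14], [22, -1, 14], [19, -10, 14], [19, 2, 18], [18, -7, 13], [19, 5, 12], [15, -4, 16], [13, 4, 22], [12, -6, 15], [10, 2, 21], [-1, 22, 67], [1, 8, 48], [-3, -1, 53]]
```

View pics/end.png

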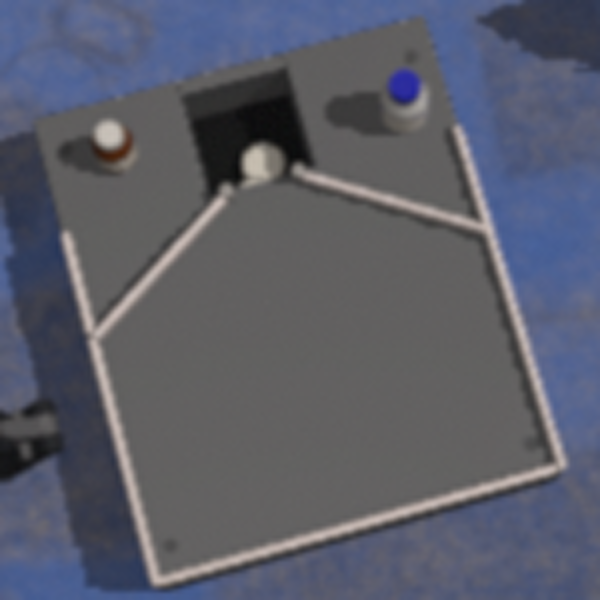

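The deck is empty and both vials stand where they were. One tablet is visible in the well at (262,162), and the hand is clear at (30,435). I'm handing it in.

Call:
{"op": "apply_moves", "data": {"targets": [[[0,0,0.5,0,-1],[0,0,0.5,0,-1],[0,0,0,0,-1],[0,0,0,0,-1],[0,0,0,0,-1],[0,0,0,0,-1]]]}}

```text
clock: 12.75
eef_pos: [0.4714, 0.0674, 0.1818]
tool_rot: [-0.107, 0.994, -0.0, -0.001]
ft_force: [-0.1, -1.1, 0.2]
grip_width: -0.0002
grasp_force: 0.0
```

```bash
python3 -c "
from h import *
print(order.job_done())"
```

```text
the job is handed in; nothing more can be done
None
```

I pushed all three tablets through the gate one after another and handed the job in at about 12.8 s. The deck is empty, the vials are in place and the hand is clear. The last picture shows one tablet flat in the well and part of another; the third is presumably hidden under the ledge. I did not re-check the cup and carton, and the hand-in returned no verdict.

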